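# Feel the gap of a bench press with a tapered feeler

### The job

Swing the barred guard door of the small press wide open (square to the press or further), pick up the tapered feeler by its wooden handle and slide its blade, lying flat on the lower plate, straight in from the front, between the two plates, until it just drags snugly between both. Do not force it. Finish there, still pushing lightly and keeping hold of the feeler in the gripper with the blade snug in the gap; leave the guard open and the other things on the bench where they are.

Things in the scene. Friction and masses are not known exactly. Their poses are not given: they have to be found in the camera images.
- press: small grey bench press fixed to the bench, 150 deep (x) x 190 wide (y), about 148 mm high with the dark handwheel on top. Origin at the centre of its underside on the bench; x points from its front into it, y to its left, z up. The guard door closes its front, 81 mm before the origin.
- slot (a point): middle of the front edge of the fixed lower steel plate's flat top face (40 mm above the bench); axes as the press. The flat is 90 mm wide (y) and goes 100 mm back from here; ahead of it a bevel 5 mm long falls 3.5 mm to guide a blade in. The shut guard is 22 mm ahead.
- upper_edge (a point): middle of the front edge of the upper steel plate's underside, straight above the slot point; axes as the press. Same outline and front bevel (rising) as the lower plate, 16 mm thick, rigid once set. The gap between the plates is set anywhere from 4 to 6 mm and must be felt.
- guard (a joint): guard door angle in rad: 0 shut, grows as the free left edge swings out towards the robot and round to the right (anticlockwise from above), stop at 2.2. Light friction, stays where left. The door is an upright barred frame 172 mm wide, 8 mm thick, from 24 to 101 mm above the bench.
- guard_handle (a point): the place to grip the door's handle: on the axis of an upright round sleeve 14 mm thick, 85 mm above the bench; the sleeve runs from 54 to 104 mm above the bench, bar end at 111, and stands 34 mm out in front of the middle of the door, 153 mm from the hinge. Axes turn with the door: x into the press when shut, y along the door from the hinge to the free edge.
- guard_hinge (a point): hinge axis of the guard (vertical), at the right end of the press front, at the height of the handle point.
- feeler_grip (a point): centre of the feeler's dark wooden handle, 76 long (x) x 22 wide (y) x 34 mm high (z); the feeler weighs about 150 g. x points along the feeler to the blade tip, z up. Its underside is 17 mm below this point. At the start it lies flat on the bench to the left of the press.
- feeler_tip (a point): tip of the feeler's steel blade, middle of its lower edge, 148 mm ahead of the handle centre. The blade is 110 long and 16 mm wide, its underside flat and in one plane with the handle's underside, its top tapering from 8 mm thick at the handle to 2 mm at the tip; so it becomes snug 36 to 73 mm deep in the gap.
- sanding_block: brown sanding block, 71x100x25 mm, on the bench right of the press; bystander, origin under its centre.
- thread_spool: brown wooden thread spool, 42 mm wide, 45 high, behind the feeler; bystander, origin under its centre.
- pliers: black-handled pliers lying on the bench left of the feeler, 99x160x12 mm; bystander, origin under their centre.
- feeler: the whole feeler; origin at the front end of the handle's underside, where the polished blade begins; x to the tip, z up. Once the blade touches both plates, pushing on takes 1 to 1.5 N more per mm; snug is a lasting push of about 4 to 15 N. Drag from pressing it down on the lower plate is not snugness, and an arm that stops at a force may spring back and lose it.
- upper_plate: the upper plate with its ram and handwheel; origin at the centre of the plate's underside, axes as the press.
Mind the look-alikes: they are no part of the job. What is shaped like the feeler but red is not meant.

How it is judged (in metres and radians):
On the way, in this order (a step that is already met when the one before it is completed fails the run):
1. the guard door is swung open, at least 1.4 rad, before the blade goes in (value of joint guard above 1.4 rad), for 0.2 s.
2. the blade tip has entered between the plates from the front (x of feeler_tip in the frame of slot above 0.01 m and z of feeler_tip in the frame of slot between -0.002 and 0.005 m and y of feeler_tip in the frame of slot between -0.037 and 0.037 m and contact force between the fingers and feeler above 1 N), for 0.05 s.
At the end, for the whole second after the job is handed in: Feeler held (over 2 N) and still, guard at 1.4 rad or more; blade flat on the lower plate (tilt < 0.07 rad, tip < 2.5 mm up), within 37 mm of mid-plate and 0.2 rad of straight in, tip 25 to 95 mm deep, snug: 1 to 30 N on the upper plate, over 0.5 N on the lower (value of joint guard above 1.4 rad and x of feeler_tip in the frame of slot between 0.025 and 0.095 m and y of feeler_tip in the frame of slot between -0.037 and 0.037 m and z of feeler_tip in the frame of slot between -0.002 and 0.0025 m and angle between the x axis of feeler_tip and the x axis of slot, either way round below 0.2 rad and angle between feeler_tip's own z axis and vertical below 0.07 rad and contact force between feeler and upper_plate between 1 and 30 N and contact force between feeler and press above 0.5 N and contact force between the fingers and feeler above 2 N and linear speed of feeler below 0.01 m/s); the arm keeps its last pose, push and grip.
It fails at once if the blade is forced: more than 45 N between feeler and upper plate (contact force between feeler and upper_plate above 45 N).
It fails at once if a bystander (sanding block, thread spool, pliers) is moved more than 20 mm (distance of any of sanding_block, thread_spool, pliers from where it was at the start of the episode above 0.02 m).
It also fails if it takes over 72 s, if anything falls off the work surface, if the arm or the gripper's body presses on something with over 40 N, if the wrist force passes 120 N, or if a joint passes its speed limit or range.

### The arm

A 6-joint arm with a two-finger parallel gripper is mounted at the origin on a cart in front of the work surface, level with it; the furniture and walls round the work are solid. World frame = base frame: x ahead of the robot, y to its left, z up, the work surface at z = 0. Lengths are in mm, angles in rad, forces in N, time in s.
With the tool pointing down it reaches from about 350 to 875 mm from the base axis. Payload 4.2 kg.
Tool frame: the origin (TCP) lies between the finger pads; the fingertips stand 25 mm ahead of it and the grasp point (between the pads) lies 6 mm ahead of it; z points along the fingers, y is the line along which they close (so a half turn about z gives the same grasp; the last joint's range is limited). The gripper opens to 85 mm and grips with 20 to 120 N. Pads are 22 mm wide; open, the fingers measure 114 mm over their backs; the gripper's body (76 mm by 85 mm) begins 54 mm behind the grasp point. The pads swing forward as they close: fully open they stand 13 mm farther back than shut.
Start: joints at [-0.878, 0.385, 0.008, 0, -1.194, -0.259], TCP at [262.713, -567.081, 256.312] pointing down, gripper open.
Joint ranges: [-3.14, 3.14], [-1.21, 2.06], [-1.07, 1.41], [-3.16, 2.05], [-2.99, -0.16], [-3.1, 3.1]. Speed limits (rad/s): [2.79, 2.79, 3.14, 3.14, 3.14, 3.14].

### API

Orientations are given as a unit quaternion [x, y, z, w].
In Python, from bench import read_state, get_image, job_done gives the robot as it stands.
- The arm moves only by the tool play_rows, never from a script. Its argument "series" is a list of rows, each a list of 6 numbers: the shift along the world's x, y, z in mm, then the turn, a rotation vector about the world's x, y, z in units of 6 degrees (1.0 is 6 degrees). A call has 1 to 20 rows; each row shifts and turns the commanded pose from where the row before left it; what a row does not reach is not made up. A row lasts 1/12 s, in which the tool goes at most 41.7 mm and 7.16 degrees, less where a joint would pass 70% of its speed; a pose out of reach is approached as far as the arm can. A call is refused whole if a number of a shift passes 41.7 or a number of a turn 1, either way. A call with a gripper value outside its range is refused whole. "gripper" is the opening, from 0 (shut) to 1 (fully open), set as the call begins (left out, the last holds). The fingers move at their own pace and stop on an object; the grip force is fixed at half the most. Time passes only in rows, so rows that do not move let the fingers close. It gives the time, the measured TCP pose, the force, the opening and the grip force at its end, in the units of the state.
- read_state(): the state, without advancing time (a new reading comes with each control period).
- get_image(name): name is "scene" or "top" or "wrist"; returns a dict with "image" (480x640x3 uint8, red, green, blue), "fx", "fy", "cx", "cy" (pixels), "eye" and "rotation" of the camera in the world. Camera axes: x right, y down, z forward; pixel columns grow to the right and rows downward; lengths in mm; the calibration is good to about 2 mm. A picture is of the moment at which its call begins. There is no depth.
- job_done(): hands the job in; it is judged then, once.
The state is a dict: "clock": time; "joints": joint angles; "joint_vel": joint speeds; "joint_efforts": joint torques, N m; "position": TCP position; "ee_rot": TCP orientation; "contact_force": force on the tool from outside, world axes, zero at the start; "wrist_torque": the same for the moment, N m; "gripper_width": finger opening in mm; "grasp_force": force on a finger pad.
Only numpy, scipy, OpenCV 4.12 (cv2) and the standard library are available. Lean on these libraries where they do the work, as an engineer would, in place of code of your own. Each camera call takes 0.05 s, during which the arm holds its last target. There are 200 camera calls.

## Working session

There is one attempt and no reset: what is moved stays moved. The work goes in short steps, Python scripts to look and compute and a tool call to move; the robot and the scene stay as the last step left them, time stands still between calls to the robot, and variables do not carry over. Pictures are saved under pics/ and viewed, at most 10 in all, crops included, and the job is handed in when it is done.

Besides the shell and the picture viewer there is one more tool, called after "Call:" by a JSON object that holds its "fn" and its "kwargs", one argument or row to a line. play_rows: Moves the arm, as the interface text tells. Its arguments: {"type":"object","properties":{"series":{"type":"array","items":{"type":"array","items":{"type":"number"}}},"gripper":{"type":"number"}},"required":["series"]}

```bash
mkdir -p pics; cat > h.py <<'E'
import numpy as np,cv2
from bench import *
def snap(n,f):
    d=get_image(n); cv2.imwrite('pics/'+f,cv2.cvtColor(d['image'],cv2.COLOR_RGB2BGR)); 
    np.savez('pics/'+f+'.npz',**{k:np.array(v) for k,v in d.items() if k!='image'}); return d
def ray(f,u,v,z):
    d=np.load('pics/'+f+'.npz'); r=d['rotation']@np.array([(u-d['cx'])/d['fx'],(v-d['cy'])/d['fy'],1]); e=d['eye']
    return np.round(e+r*(z-e[2])/r[2],1)
def proj(f,p):
    d=np.load('pics/'+f+'.npz'); c=d['rotation'].T@(np.array(p)-d['eye']); return c[0]/c[2]*d['fx']+d['cx'],c[1]/c[2]*d['fy']+d['cy']
E
python3 -c "
from h import *
for n in('scene','top'):
  d=snap(n,n+'.png');print(n,d['eye'],d['rotation'],d['fx'])
print(read_state())"
```

```text
scene [287.10778336 705.1998088  714.24581768] [-0.22748171  0.87128949 -0.4212638   0.1079051 ] 460.6851300023701
top [ 384.14809913   -6.3098363  1532.42180164] [ 0.70501659 -0.70334939  0.06375428 -0.06470424] 540.1369939951486
{'clock': 0.1, 'joints': array([-8.78412178e-01,  3.85500414e-01,  6.78726497e-03, -4.12179989e-04,
       -1.19398636e+00, -2.58620121e-01]), 'joint_vel': array([ 0.00054357, -0.00226885,  0.00192037,  0.00164273,  0.00035692,
        0.00028762]), 'joint_efforts': array([-5.75175745e-04, -3.93319988e+01,  1.88929868e+01,  4.19800535e+00,
       -2.64692688e-03,  2.00260992e-06]), 'position': array([ 262.51812702, -566.69363128,  255.33146798]), 'ee_rot': array([-2.15111397e-01,  9.76589036e-01,  9.33715074e-04, -2.65314811e-04]), 'contact_force': array([-0.36716302,  0.6765241 , -0.38643693]), 'wrist_torque': array([ 0.01975996, -0.03017853, -0.01708872]), 'grasp_force': 0.0, 'gripper_width': 85.49464794147492}
```

View pics/top.png

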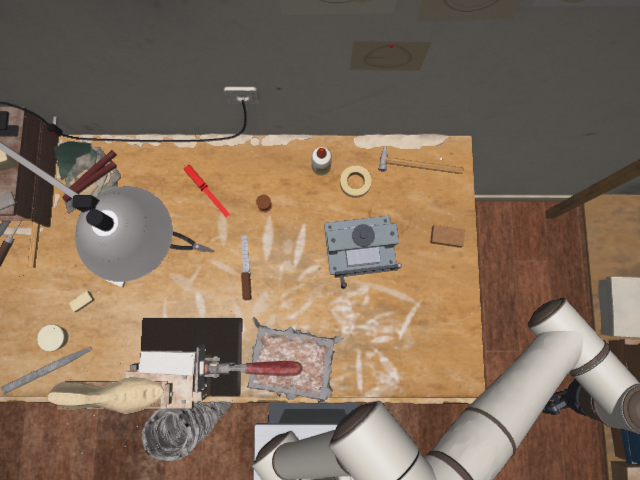

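View pics/scene.png

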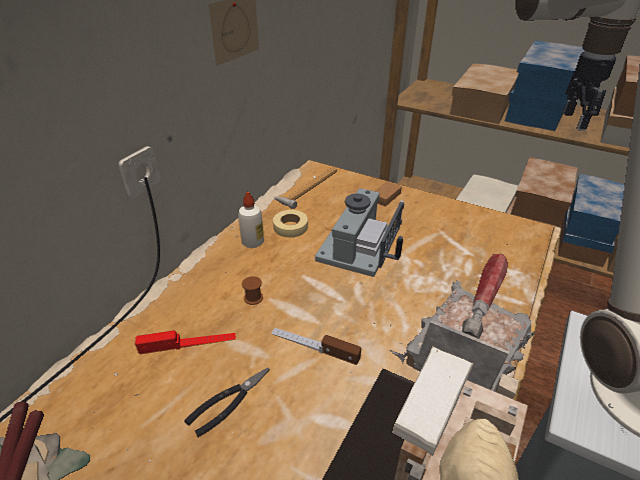

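The top view shows the press around (362,247), the guard handle at (343,283), the feeler handle at about (246,286) with its tip near (245,237), and the red look-alike at (205,190). The scene view agrees. I'll zoom in next.

```bash
sed -i "s/^import numpy as np,cv2/import numpy as np,cv2\nfrom scipy.spatial.transform import Rotation as R/; s/d\['rotation'\]/R.from_quat(d['rotation']).as_matrix()/g" h.py
python3 -c "
from h import *
i=cv2.imread('pics/top.png');c=i[190:310,230:430];cv2.imwrite('pics/c1.png',cv2.resize(c,None,fx=4,fy=4,interpolation=cv2.INTER_CUBIC))
f='top.png'
print(ray(f,246,286,34),ray(f,245,237,2),ray(f,343,283,110))
"
```

```text
[522.  188.1  34. ] [666.1 198.7   2. ] [523.5 -77.4 110. ]
```

View pics/c1.png

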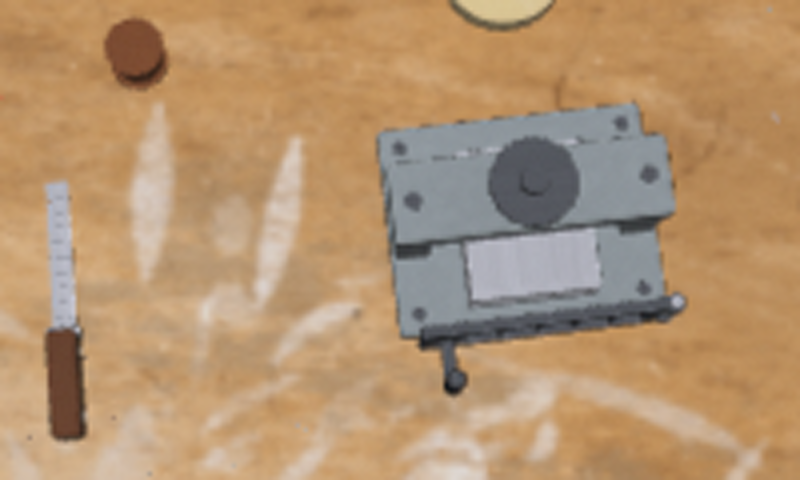

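```bash
python3 -c "
from h import *
f='top.png'
def r(a,b,z): return ray(f,230+a/4-.375,190+b/4-.375,z)
def ang(p,q): d=q-p; return np.round(np.arctan2(d[1],d[0]),3),np.round(np.hypot(*d[:2]),1)
tl,tr,bl,ht=r(380,133,20),r(638,105,20),r(402,338,20),0
print('base',tl,tr,bl,ang(bl,tl),ang(tr,tl))
a,b=r(472,303,62),r(600,290,62);print('upper front',a,b,ang(b,a))
print('wheel',r(535,182,148));h=r(678,301,105);k=r(454,380,111);print('hinge',h,'handle',k,ang(h,k))
t=r(57,183,2);e=r(68,438,34);s=r(65,329,34);print('feeler tip,end,front',t,e,s,ang(e,s),ang(e,t))
print(r(135,50,45))
"
```

```text
base [704.4 -30.4  20. ] [ 725.4 -215.4   20. ] [557.2 -45.8  20. ] (np.float64(0.104), np.float64(148.0)) (np.float64(1.684), np.float64(186.2))
upper front [576.6 -92.8  62. ] [ 585.8 -180.6   62. ] (np.float64(1.675), np.float64(88.3))
wheel [ 644.9 -129.4  148. ]
hinge [ 572.6 -227.3  105. ] handle [519.1 -77.6 111. ] (np.float64(1.914), np.float64(159.0))
feeler tip,end,front [670.9 202.1   2. ] [485.7 185.4  34. ] [561.4 189.4  34. ] (np.float64(0.053), np.float64(75.8)) (np.float64(0.09), np.float64(186.0))
[758.8 143.5  45. ]
```

Call:
{"fn": "play_rows", "kwargs": {
  "series": [
    [12.9,24.4,-2.5,0,0,-0.155],
    [12.9,24.4,-2.5,0,0,-0.155],
    [12.9,24.4,-2.5,0,0,-0.155],
    [12.9,24.4,-2.5,0,0,-0.155],
    [12.9,24.4,-2.5,0,0,-0.155],
    [12.9,24.4,-2.5,0,0,-0.155],
    [12.9,24.4,-2.5,0,0,-0.155],
    [12.9,24.4,-2.5,0,0,-0.155],
    [12.9,24.4,-2.5,0,0,-0.155],
    [12.9,24.4,-2.5,0,0,-0.155],
    [12.9,24.4,-2.5,0,0,-0.155],
    [12.9,24.4,-2.5,0,0,-0.155],
    [12.9,24.4,-2.5,0,0,-0.155],
    [12.9,24.4,-2.5,0,0,-0.155],
    [12.9,24.4,-2.5,0,0,-0.155],
    [12.9,24.4,-2.5,0,0,-0.155],
    [12.9,24.4,-2.5,0,0,-0.155],
    [12.9,24.4,-2.5,0,0,-0.155],
    [12.9,24.4,-2.5,0,0,-0.155],
    [12.9,24.4,-2.5,0,0,-0.155]
  ],
  "gripper": 0.6
}}

```text
clock: 1.77
position: [520.9, -77.7, 205.9]
ee_rot: [-0.054, 0.999, 0.0, -0.0]
contact_force: [0.6, -1.0, 0.2]
gripper_width: 51.7
grasp_force: 0.0
```

```bash
python3 -c "
from h import *
d=snap('wrist','w1.png');s=read_state();print(d['eye'],s['position'],R.from_quat(s['ee_rot']).as_matrix().round(3),s['joints'],s['gripper_width'])"
```

```text
[445.79696607 -85.47505    322.6329363 ] [523.22581816 -74.88782023 205.3873667 ] [[-0.994 -0.111  0.001]
 [-0.111  0.994  0.001]
 [-0.001  0.    -1.   ]] [ 1.64774023e-01  2.65906233e-01 -3.03763161e-01 -4.44708776e-04
 -1.00018135e+00 -1.62433417e+00] 51.071730001356585
```

View pics/w1.png

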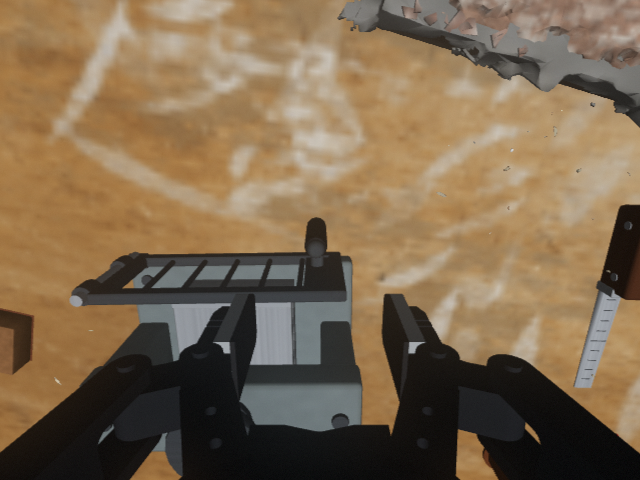

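The wrist view shows the shut door, with the handle bar from about (316,222) at its bottom to (316,248) at its top end. The feeler is at the right.

```bash
python3 -c "
from h import *
f='w1.png'
print('top',ray(f,316,248,111),'bot',ray(f,316,224,54),'hinge',ray(f,76,300,105),'free',ray(f,345,295,101),'feeler blade base',ray(f,607,287,8),'tip',ray(f,583,387,2))
print(proj(f,[520,-78,111]),proj(f,[520,-78,54]),proj(f,[572,-227,105]))
print(cv2.imread('pics/w1.png').shape)
"
```

```text
top [517.2 -79.3 111. ] bot [518.2 -79.6  54. ] hinge [ 569.4 -224.2  105. ] free [549.8 -57.4 101. ] feeler blade base [560.4 185.6   8. ] tip [670.1 202.6   2. ]
(np.float64(317.6868407286213), np.float64(252.72878704728606)) (np.float64(317.8837202633653), np.float64(226.5634186715515)) (np.float64(71.75393994176031), np.float64(303.29651610263653))
(480, 640, 3)
```

Call:
{"fn": "play_rows", "kwargs": {
  "series": [
    [-2,-2,-10,0,0,0],
    [-2,-2,-15,0,0,0],
    [0,0,-15,0,0,0],
    [0,0,-15,0,0,0],
    [0,0,-15,0,0,0],
    [0,0,-15,0,0,0],
    [0,0,-15,0,0,0],
    [0,0,-13,0,0,0],
    [0,0,0,0,0,0],
    [0,0,0,0,0,0]
  ]
}}

```text
clock: 2.65
position: [516.2, -83.3, 92.7]
ee_rot: [-0.055, 0.999, -0.0, -0.001]
contact_force: [0.1, -0.1, 0.5]
gripper_width: 51.1
grasp_force: 0.0
```

Call:
{"fn": "play_rows", "kwargs": {
  "series": [
    [0,0,0,0,0,0],
    [0,0,0,0,0,0],
    [0,0,0,0,0,0],
    [0,0,0,0,0,0],
    [0,0,0,0,0,0],
    [0,0,0,0,0,0]
  ],
  "gripper": 0
}}

```text
clock: 3.15
position: [516.3, -80.7, 94.5]
ee_rot: [-0.055, 0.999, 0.001, 0.0]
contact_force: [-4.5, 12.6, 6.3]
gripper_width: 12.2
grasp_force: 58.4
```

```bash
python3 -c "
from h import *
v=np.array([-50.3,148.4]);t=0.0925*np.arange(21);c=v[0]+1j*v[1];p=c*np.exp(1j*t);d=np.diff(p)
print([[round(z.real,1),round(z.imag,1),0,0,0,.883] for z in d])"
```

```text
[[np.float64(-13.5), np.float64(-5.3), 0, 0, 0, 0.883], [np.float64(-12.9), np.float64(-6.5), 0, 0, 0, 0.883], [np.float64(-12.3), np.float64(-7.7), 0, 0, 0, 0.883], [np.float64(-11.5), np.float64(-8.8), 0, 0, 0, 0.883], [np.float64(-10.7), np.float64(-9.8), 0, 0, 0, 0.883], [np.float64(-9.7), np.float64(-10.7), 0, 0, 0, 0.883], [np.float64(-8.7), np.float64(-11.6), 0, 0, 0, 0.883], [np.float64(-7.6), np.float64(-12.4), 0, 0, 0, 0.883], [np.float64(-6.4), np.float64(-13.0), 0, 0, 0, 0.883], [np.float64(-5.2), np.float64(-13.5), 0, 0, 0, 0.883], [np.float64(-3.9), np.float64(-14.0), 0, 0, 0, 0.883], [np.float64(-2.6), np.float64(-14.3), 0, 0, 0, 0.883], [np.float64(-1.3), np.float64(-14.4), 0, 0, 0, 0.883], [np.float64(0.1), np.float64(-14.5), 0, 0, 0, 0.883], [np.float64(1.4), np.float64(-14.4), 0, 0, 0, 0.883], [np.float64(2.7), np.float64(-14.2), 0, 0, 0, 0.883], [np.float64(4.0), np.float64(-13.9), 0, 0, 0, 0.883], [np.float64(5.3), np.float64(-13.5), 0, 0, 0, 0.883], [np.float64(6.5), np.float64(-12.9), 0, 0, 0, 0.883], [np.float64(7.7), np.float64(-12.3), 0, 0, 0, 0.883]]
```

Call:
{"fn": "play_rows", "kwargs": {
  "series": [
    [-13.5,-5.3,0,0,0,0.883],
    [-12.9,-6.5,0,0,0,0.883],
    [-12.3,-7.7,0,0,0,0.883],
    [-11.5,-8.8,0,0,0,0.883],
    [-10.7,-9.8,0,0,0,0.883],
    [-9.7,-10.7,0,0,0,0.883],
    [-8.7,-11.6,0,0,0,0.883],
    [-7.6,-12.4,0,0,0,0.883],
    [-6.4,-13.0,0,0,0,0.883],
    [-5.2,-13.5,0,0,0,0.883]
  ]
}}

```text
clock: 3.98
position: [421.2, -183.2, 94.5]
ee_rot: [-0.497, 0.868, -0.003, 0.003]
contact_force: [8.9, -2.6, -8.1]
gripper_width: 12.3
grasp_force: 58.7
```

Call:
{"fn": "play_rows", "kwargs": {
  "series": [
    [-3.9,-14.0,0,0,0,0.883],
    [-2.6,-14.3,0,0,0,0.883],
    [-1.3,-14.4,0,0,0,0.883],
    [0.1,-14.5,0,0,0,0.883],
    [1.4,-14.4,0,0,0,0.883],
    [2.7,-14.2,0,0,0,0.883],
    [4.0,-13.9,0,0,0,0.883],
    [5.3,-13.5,0,0,0,0.883],
    [6.5,-12.9,0,0,0,0.883],
    [7.7,-12.3,0,0,0,0.883],
    [0,0,0,0,0,0],
    [0,0,0,0,0,0],
    [0,0,0,0,0,0]
  ]
}}

```text
clock: 5.07
position: [444.7, -320.3, 94.6]
ee_rot: [0.83, -0.557, 0.006, -0.003]
contact_force: [14.7, 9.1, -5.0]
gripper_width: 12.6
grasp_force: 59.6
```

Call:
{"fn": "play_rows", "kwargs": {
  "series": [
    [0,0,0,0,0,0],
    [0,0,0,0,0,0],
    [0,0,0,0,0,0],
    [0,0,0,0,0,0],
    [0,0,12,0,0,0],
    [0,0,20,0,0,0],
    [0,0,20,0,0,0],
    [0,0,20,0,0,0],
    [0,0,20,0,0,0],
    [0,0,15,0,0,0]
  ],
  "gripper": 0.6
}}

```text
clock: 5.9
position: [437.8, -321.3, 202.3]
ee_rot: [0.83, -0.558, 0.001, 0.0]
contact_force: [-0.2, 0.2, -0.1]
gripper_width: 51.2
grasp_force: 0.0
```

Call:
{"fn": "play_rows", "kwargs": {
  "series": [
    [3.9,25.4,0,0,0,-0.893],
    [3.9,25.4,0,0,0,-0.893],
    [3.9,25.4,0,0,0,-0.893],
    [3.9,25.4,0,0,0,-0.893],
    [3.9,25.4,0,0,0,-0.893],
    [3.9,25.4,0,0,0,-0.893],
    [3.9,25.4,0,0,0,-0.893],
    [3.9,25.4,0,0,0,-0.893],
    [3.9,25.4,0,0,0,-0.893],
    [3.9,25.4,0,0,0,-0.893],
    [3.9,25.4,0,0,0,-0.893],
    [3.9,25.4,0,0,0,-0.893],
    [3.9,25.4,0,0,0,-0.893],
    [3.9,25.4,0,0,0,-0.893],
    [3.9,25.4,0,0,0,-0.893],
    [3.9,25.4,0,0,0,-0.893],
    [3.9,25.4,0,0,0,-0.893],
    [3.9,25.4,0,0,0,-0.893],
    [3.9,25.4,0,0,0,-0.893],
    [3.9,25.4,0,0,0,-0.893]
  ]
}}

```text
clock: 7.57
position: [515.9, 187.8, 200.4]
ee_rot: [-0.042, 0.999, -0.0, -0.0]
contact_force: [0.9, -0.1, -0.8]
gripper_width: 51.1
grasp_force: 0.0
```

```bash
python3 -c "
from h import *
snap('wrist','w2.png');snap('top','top2.png');s=read_state();print(s['position'],R.from_quat(s['ee_rot']).as_matrix().round(3),s['joints'])
i=cv2.imread('pics/top2.png')[180:340,230:430];w=cv2.imread('pics/w2.png');cv2.imwrite('pics/c2.png',cv2.hconcat([cv2.resize(w,(480,360)),cv2.resize(i,(320,256)).copy() if 0 else cv2.copyMakeBorder(cv2.resize(i,(320,256)),0,104,0,0,cv2.BORDER_CONSTANT)]))"
```

```text
[516.71197799 189.59756021 200.2560912 ] [[-0.996 -0.09   0.001]
 [-0.09   0.996  0.   ]
 [-0.001  0.    -1.   ]] [ 6.46413872e-01  3.06437291e-01 -2.59794356e-01  3.64667853e-04
 -1.00363164e+00 -2.12761787e+00]
```

View pics/c2.png

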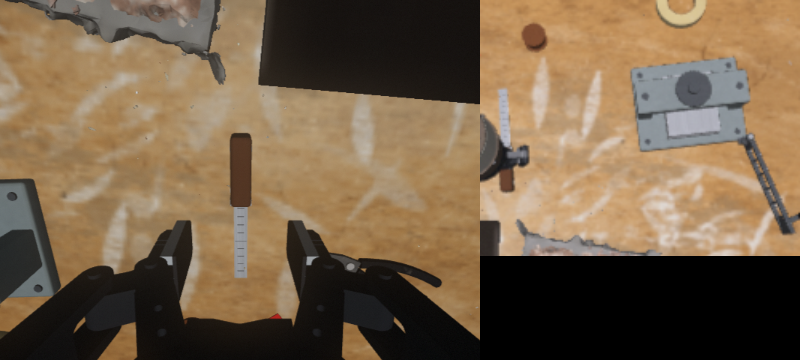

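The door is open at about 1.9 rad (right inset). In the wrist view the feeler lies midway between the fingers and aligned with the tool, its handle from (241,140) to (241,207) and its tip at (240,278).

```bash
python3 -c "
from h import *
f='w2.png';k=4/3
a=ray(f,241*k,137*k,34);b=ray(f,240.5*k,207*k,30);t=ray(f,240*k,278*k,2);print(a,b,t,(t-a)[1]/(t-a)[0]); c=a+0
print('handle center',b-(t-a)/np.hypot(*(t-a)[:2])*38)"
```

```text
[485.5 187.6  34. ] [561.3 193.5  30. ] [671.  202.3   2. ] 0.07924528301886802
handle center [523.41875744 190.49809021  36.53476961]
```

Call:
{"fn": "play_rows", "kwargs": {
  "series": [
    [1,0,-15,0,0,0],
    [1,0,-20,0,0,0],
    [1,0,-20,0,0,0],
    [1,0,-20,0,0,0],
    [1,0,-20,0,0,0],
    [0,0.5,-20,0,0,0],
    [0,0,-20,0,0,0],
    [0,0,-15,0,0,0],
    [0,0,-12,0,0,0],
    [0,0,-8,0,0,0],
    [0,0,0,0,0,0],
    [0,0,0,0,0,0]
  ]
}}

```text
clock: 8.67
position: [521.2, 187.2, 30.4]
ee_rot: [-0.044, 0.999, -0.0, -0.0]
contact_force: [0.2, 0.2, -0.4]
gripper_width: 51.4
grasp_force: 0.0
```

Call:
{"fn": "play_rows", "kwargs": {
  "series": [
    [0,0,0,0,0,0],
    [0,0,0,0,0,0],
    [0,0,0,0,0,0],
    [0,0,0,0,0,0],
    [0,0,0,0,0,0],
    [0,0,0,0,0,0]
  ],
  "gripper": 0
}}

```text
clock: 9.17
position: [521.8, 188.2, 31.5]
ee_rot: [-0.044, 0.999, 0.0, 0.001]
contact_force: [-0.5, 0.3, 7.0]
gripper_width: 21.1
grasp_force: 59.5
```

Call:
{"fn": "play_rows", "kwargs": {
  "series": [
    [0,0,10,0,0,0],
    [0,0,15,0,0,0],
    [0,0,20,0,0,0],
    [0,0,20,0,0,0],
    [0,0,15,0,0,0],
    [0,0,0,0,0,0],
    [0,0,0,0,0,0],
    [0,0,0,0,0,0]
  ]
}}

```text
clock: 9.83
position: [520.1, 187.2, 109.3]
ee_rot: [-0.044, 0.999, -0.0, -0.001]
contact_force: [0.4, -0.5, -1.4]
gripper_width: 21.2
grasp_force: 58.7
```

```bash
python3 -c "
from h import *
snap('wrist','w3.png');snap('scene','s3.png')
for _ in range(4): get_image('wrist');s=read_state();print(s['position'],s['contact_force'],s['wrist_torque'],s['gripper_width'])
print(R.from_quat(s['ee_rot']).as_matrix().round(3))
i=cv2.imread('pics/s3.png')[200:400,240:440];w=cv2.imread('pics/w3.png');cv2.imwrite('pics/c3.png',cv2.hconcat([cv2.resize(w,(480,360)),cv2.copyMakeBorder(cv2.resize(i,(320,320)),0,40,0,0,cv2.BORDER_CONSTANT)]))"
```

```text
[520.38264069 187.22998344 108.95359759] [-1.14143069  0.12190106 -1.1851535 ] [ 0.02551466 -0.02360698  0.0001281 ] 21.17215529499561
[520.52646411 187.31041759 109.11113482] [ 0.04821497 -0.03656068 -0.63174531] [-0.05066451  0.01045525  0.03316665] 21.249116732353034
[520.69858163 187.44293463 109.3001085 ] [ 0.13150743 -0.00649929 -1.32508738] [0.06335249 0.0468513  0.04175151] 20.72065424928678
[520.81117351 187.5160877  109.46670985] [ 0.03954191 -0.20843748 -1.36736995] [-0.0149523   0.00565609 -0.06201636] 21.23656683330194
[[-0.996 -0.088 -0.001]
 [-0.088  0.996 -0.001]
 [ 0.001 -0.001 -1.   ]]
```

View pics/c3.png

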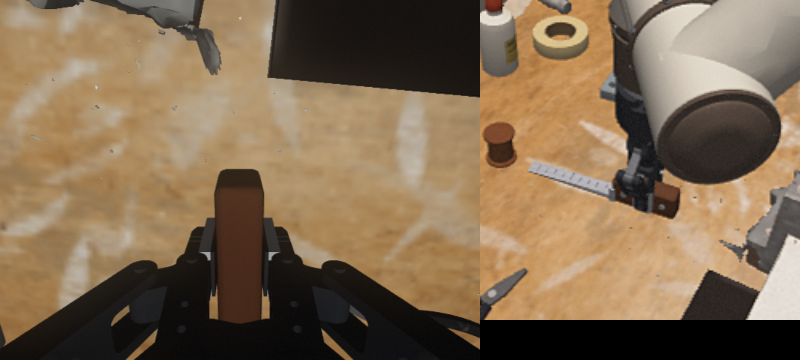

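Call:
{"fn": "play_rows", "kwargs": {
  "series": [
    [-10,0,0,0,0,0],
    [-20,0,0,0,0,0],
    [-22,0,0,0,0,0],
    [-22,0,0,0,0,0],
    [-22,-5,0,0,0,0],
    [-14,-15,0,0,0,0],
    [0,-25,0,0,0,0],
    [0,-30,0,0,0,0],
    [0,-30,0,0,0,0],
    [0,-30,0,0,0,0],
    [0,-30,0,0,0,0],
    [0,-30,0,0,0,0],
    [0,-30,0,0,0,0.05],
    [0,-30,0,0,0,0.05],
    [0,-30,0,0,0,0.05],
    [0,-25,0,0,0,0.05],
    [0,-18,0,0,0,0],
    [0,-10,0,0,0,0],
    [0,-5,0,0,0,0],
    [0,0,0,0,0,0]
  ]
}}

```text
clock: 11.8
position: [410.8, -155.5, 110.2]
ee_rot: [-0.054, 0.999, 0.0, -0.0]
contact_force: [-0.8, 0.1, -1.2]
gripper_width: 21.0
grasp_force: 58.9
```

Call:
{"fn": "play_rows", "kwargs": {
  "series": [
    [0,0,-10,0,0,0],
    [0,0,-12,0,0,0],
    [0,0,-10,0,0,0],
    [0,0,-5,0,0,0],
    [0,0,0,0,0,0],
    [0,0,0,0,0,0],
    [0,0,0,0,0,0]
  ]
}}

```text
clock: 12.38
position: [411.6, -154.9, 73.8]
ee_rot: [-0.055, 0.998, -0.0, 0.001]
contact_force: [-0.3, -0.3, -0.2]
gripper_width: 20.8
grasp_force: 58.9
```

```bash
python3 -c "
from h import *
snap('wrist','w4.png');snap('scene','s4.png');snap('top','t4.png')
P=[]
for _ in range(6): get_image('wrist');s=read_state();P.append(np.r_[s['position'],s['contact_force'],s['wrist_torque']])
print(np.mean(P,0).round(2),R.from_quat(s['ee_rot']).as_matrix().round(3))
a=cv2.imread('pics/s4.png')[190:290,300:433];b=cv2.imread('pics/t4.png')[200:300,300:433]
c=lambda i:cv2.resize(i,(400,300),interpolation=cv2.INTER_CUBIC)
cv2.imwrite('pics/c4.png',cv2.hconcat([c(a),c(b)]))"
```

```text
[ 4.1126e+02 -1.5530e+02  7.3590e+01  6.0000e-02 -5.0000e-02 -1.2100e+00
  2.0000e-02  4.0000e-02 -0.0000e+00] [[-0.994 -0.109  0.   ]
 [-0.109  0.994  0.   ]
 [-0.    -0.    -1.   ]]
```

View pics/c4.png

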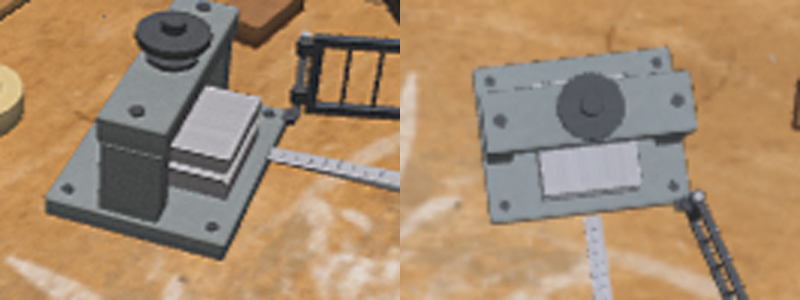

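The blade lines up laterally with the plates: in the top crop the tip is at (594,217) and the plate's front middle at (592,194). The scene crop has the tip at (270,154), just ahead of the gap.

```bash
python3 -c "
from h import *
k=3.0075
t=lambda u,v,z:ray('t4.png',300+(u-400)/k-.33,200+v/k-.33,z)
tip=t(594,217,44);m=(t(544,199,61)+t(641,188,61))/2
p=np.array([.994,.108]);q=np.array([-.108,.994])
print(tip,m,(tip-m)[:2]@p,(tip-m)[:2]@q)
for z in (38,41,44,47): print(z,np.array(proj('s4.png',[tip[0],tip[1],z])))
print('seen',300+270/k,190+154/k)"
```

```text
[ 561.1 -139.5   44. ] [ 580.65 -136.95   61.  ] -19.708099999999956 -0.423300000000016
38 [389.74390404 242.56195635]
41 [389.86865994 241.57091546]
44 [389.9938392  240.57651154]
47 [390.11944397 239.57872745]
seen 389.77556109725685 241.20532003325022
```

Call:
{"fn": "play_rows", "kwargs": {
  "series": [
    [0,0,-1.5,0,0,0],
    [3,0.32,0,0,0,0],
    [3,0.32,0,0,0,0],
    [3,0.32,0,0,0,0],
    [3,0.32,0,0,0,0],
    [3,0.32,0,0,0,0],
    [3,0.32,0,0,0,0],
    [3,0.32,0,0,0,0],
    [3,0.32,0,0,0,0],
    [0,0,0,0,0,0],
    [0,0,0,0,0,0]
  ]
}}

```text
clock: 13.75
position: [435.2, -152.7, 71.7]
ee_rot: [-0.055, 0.999, 0.0, -0.0]
contact_force: [0.0, -0.1, -1.7]
gripper_width: 20.9
grasp_force: 58.9
```

Call:
{"fn": "play_rows", "kwargs": {
  "series": [
    [2,0.22,0,0,0,0],
    [2,0.22,0,0,0,0],
    [2,0.22,0,0,0,0],
    [2,0.22,0,0,0,0],
    [2,0.22,0,0,0,0],
    [0,0,0,0,0,0],
    [0,0,0,0,0,0]
  ]
}}

```text
clock: 14.33
position: [445.2, -151.6, 71.8]
ee_rot: [-0.055, 0.999, 0.0, 0.0]
contact_force: [0.2, -1.1, -0.8]
gripper_width: 21.0
grasp_force: 58.9
```

Call:
{"fn": "play_rows", "kwargs": {
  "series": [
    [0,0,-0.5,0,0,0],
    [0,0,0,0,0,0],
    [0,0,0,0,0,0]
  ]
}}

```text
clock: 14.58
position: [445.2, -151.6, 71.5]
ee_rot: [-0.055, 0.999, -0.0, 0.0]
contact_force: [-0.3, -0.5, -0.5]
gripper_width: 20.7
grasp_force: 59.0
```

Call:
{"fn": "play_rows", "kwargs": {
  "series": [
    [0,0,-0.5,0,0,0],
    [0,0,0,0,0,0],
    [0,0,0,0,0,0]
  ]
}}

```text
clock: 14.83
position: [445.2, -151.7, 71.0]
ee_rot: [-0.055, 0.999, -0.0, 0.0]
contact_force: [-1.1, -0.7, 1.4]
gripper_width: 20.8
grasp_force: 59.1
```

Call:
{"fn": "play_rows", "kwargs": {
  "series": [
    [0,0,-0.4,0,0,0],
    [0,0,0,0,0,0],
    [0,0,0,0,0,0]
  ]
}}

```text
clock: 15.08
position: [445.3, -151.7, 70.6]
ee_rot: [-0.055, 0.999, -0.0, 0.0]
contact_force: [-1.3, -0.1, 1.3]
gripper_width: 21.4
grasp_force: 59.3
```

Call:
{"fn": "play_rows", "kwargs": {
  "series": [
    [2,0.22,0,0,0,0],
    [2,0.22,0,0,0,0],
    [2,0.22,0,0,0,0],
    [2,0.22,0,0,0,0],
    [2,0.22,0,0,0,0],
    [2,0.22,0,0,0,0],
    [2,0.22,0,0,0,0],
    [0,0,0,0,0,0],
    [0,0,0,0,0,0]
  ]
}}

```text
clock: 15.83
position: [459.9, -150.0, 70.5]
ee_rot: [-0.055, 0.999, -0.0, 0.001]
contact_force: [-0.7, 0.2, 2.4]
gripper_width: 21.0
grasp_force: 59.4
```

```bash
cat >> h.py <<'E'
def avg(n=8):
    P=[]
    for _ in range(n): get_image('wrist');s=read_state();P.append(np.r_[s['position'],s['contact_force'],s['wrist_torque']])
    print(np.mean(P,0).round(2))
E
python3 -c "
from h import *
avg()"
```

```text
[ 4.5985e+02 -1.5004e+02  7.0580e+01  9.2000e-01 -0.0000e+00  2.4000e+00
  6.0000e-02 -6.9000e-01 -1.0000e-02]
```

Call:
{"fn": "play_rows", "kwargs": {
  "series": [
    [1.5,0.16,0,0,0,0],
    [1.5,0.16,0,0,0,0],
    [1.5,0.16,0,0,0,0],
    [1.5,0.16,0,0,0,0],
    [0,0,0,0,0,0],
    [0,0,0,0,0,0]
  ]
}}

```text
clock: 16.73
position: [465.0, -149.4, 70.2]
ee_rot: [-0.055, 0.999, 0.0, -0.0]
contact_force: [-1.5, 0.6, 2.0]
gripper_width: 21.0
grasp_force: 59.4
```

Call:
{"fn": "play_rows", "kwargs": {
  "series": [
    [1,0.11,0,0,0,0],
    [1,0.11,0,0,0,0],
    [1,0.11,0,0,0,0],
    [0,0,0,0,0,0],
    [0,0,0,0,0,0]
  ]
}}

```text
clock: 17.15
position: [468.3, -149.1, 70.3]
ee_rot: [-0.055, 0.999, -0.0, 0.0]
contact_force: [-0.6, -0.1, 1.6]
gripper_width: 21.0
grasp_force: 59.3
```

Call:
{"fn": "play_rows", "kwargs": {
  "series": [
    [1,0.11,0,0,0,0],
    [1,0.11,0,0,0,0],
    [1,0.11,0,0,0,0],
    [0,0,0,0,0,0],
    [0,0,0,0,0,0]
  ]
}}

```text
clock: 17.57
position: [471.4, -148.8, 70.4]
ee_rot: [-0.055, 0.999, -0.0, 0.0]
contact_force: [-0.7, -0.1, 1.1]
gripper_width: 21.4
grasp_force: 59.3
```

Call:
{"fn": "play_rows", "kwargs": {
  "series": [
    [1,0.11,0,0,0,0],
    [1,0.11,0,0,0,0],
    [1,0.11,0,0,0,0],
    [0,0,0,0,0,0],
    [0,0,0,0,0,0]
  ]
}}

```text
clock: 17.98
position: [474.4, -148.4, 70.4]
ee_rot: [-0.055, 0.999, -0.0, 0.0]
contact_force: [-0.3, 0.3, 1.9]
gripper_width: 21.0
grasp_force: 59.3
```

Depth is about 43 mm and there's no push back yet, so I'll carry on.

Call:
{"fn": "play_rows", "kwargs": {
  "series": [
    [1,0.11,0,0,0,0],
    [1,0.11,0,0,0,0],
    [1,0.11,0,0,0,0],
    [0,0,0,0,0,0],
    [0,0,0,0,0,0]
  ]
}}

```text
clock: 18.4
position: [477.4, -148.1, 70.4]
ee_rot: [-0.055, 0.999, -0.0, 0.0]
contact_force: [-0.4, -0.8, 1.2]
gripper_width: 21.1
grasp_force: 59.3
```

Call:
{"fn": "play_rows", "kwargs": {
  "series": [
    [1,0.11,0,0,0,0],
    [1,0.11,0,0,0,0],
    [1,0.11,0,0,0,0],
    [0,0,0,0,0,0],
    [0,0,0,0,0,0]
  ]
}}

```text
clock: 18.82
position: [480.4, -147.8, 70.4]
ee_rot: [-0.055, 0.999, -0.0, 0.0]
contact_force: [-0.6, 0.5, 1.4]
gripper_width: 21.0
grasp_force: 59.3
```

```bash
python3 -c "
from h import *
avg()"
```

```text
[ 4.8038e+02 -1.4777e+02  7.0460e+01 -1.1000e-01 -4.3000e-01  1.8100e+00
  1.0000e-02 -2.1000e-01  1.0000e-02]
```

Call:
{"fn": "play_rows", "kwargs": {
  "series": [
    [1,0.11,0,0,0,0],
    [1,0.11,0,0,0,0],
    [1,0.11,0,0,0,0],
    [0,0,0,0,0,0],
    [0,0,0,0,0,0]
  ]
}}

```text
clock: 19.63
position: [483.2, -147.5, 70.4]
ee_rot: [-0.055, 0.999, 0.0, 0.0]
contact_force: [-1.3, -0.9, 1.8]
gripper_width: 20.8
grasp_force: 59.4
```

Call:
{"fn": "play_rows", "kwargs": {
  "series": [
    [1,0.11,0,0,0,0],
    [1,0.11,0,0,0,0],
    [1,0.11,0,0,0,0],
    [0,0,0,0,0,0],
    [0,0,0,0,0,0]
  ]
}}

```text
clock: 20.05
position: [486.4, -147.1, 70.4]
ee_rot: [-0.055, 0.999, -0.0, 0.0]
contact_force: [0.1, -0.1, 1.6]
gripper_width: 21.2
grasp_force: 59.4
```

Call:
{"fn": "play_rows", "kwargs": {
  "series": [
    [1,0.11,0,0,0,0],
    [1,0.11,0,0,0,0],
    [1,0.11,0,0,0,0],
    [0,0,0,0,0,0],
    [0,0,0,0,0,0]
  ]
}}

```text
clock: 20.47
position: [489.4, -146.8, 70.4]
ee_rot: [-0.055, 0.999, -0.0, 0.0]
contact_force: [-0.6, 0.3, 3.0]
gripper_width: 21.2
grasp_force: 59.4
```

Call:
{"fn": "play_rows", "kwargs": {
  "series": [
    [1,0.11,0,0,0,0],
    [1,0.11,0,0,0,0],
    [0,0,0,0,0,0],
    [0,0,0,0,0,0]
  ]
}}

```text
clock: 20.8
position: [491.2, -146.6, 70.4]
ee_rot: [-0.055, 0.999, -0.0, 0.0]
contact_force: [-2.3, -0.0, 2.8]
gripper_width: 21.3
grasp_force: 59.4
```

Call:
{"fn": "play_rows", "kwargs": {
  "series": [
    [1,0.11,0,0,0,0],
    [1,0.11,0,0,0,0],
    [0,0,0,0,0,0],
    [0,0,0,0,0,0]
  ]
}}

```text
clock: 21.13
position: [492.5, -146.4, 70.4]
ee_rot: [-0.054, 0.999, 0.0, -0.001]
contact_force: [-3.8, -0.1, 5.4]
gripper_width: 21.0
grasp_force: 59.7
```

Call:
{"fn": "play_rows", "kwargs": {
  "series": [
    [1,0.11,0,0,0,0],
    [1,0.11,0,0,0,0],
    [0,0,0,0,0,0],
    [0,0,0,0,0,0]
  ]
}}

```text
clock: 21.47
position: [493.6, -146.3, 70.3]
ee_rot: [-0.054, 0.999, 0.0, -0.002]
contact_force: [-5.7, 0.2, 7.3]
gripper_width: 21.5
grasp_force: 60.0
```

```bash
python3 -c "
from h import *
avg()"
```

```text
[ 4.9359e+02 -1.4629e+02  7.0340e+01 -6.2400e+00 -4.5000e-01  6.6300e+00
 -5.0000e-02  1.0300e+00  3.0000e-02]
```

Call:
{"fn": "play_rows", "kwargs": {
  "series": [
    [1,0.11,0,0,0,0],
    [0.7,0.07,0,0,0,0],
    [0,0,0,0,0,0],
    [0,0,0,0,0,0],
    [0,0,0,0,0,0],
    [0,0,0,0,0,0],
    [0,0,0,0,0,0],
    [0,0,0,0,0,0],
    [0,0,0,0,0,0],
    [0,0,0,0,0,0],
    [0,0,0,0,0,0],
    [0,0,0,0,0,0]
  ]
}}

```text
clock: 22.87
position: [494.0, -146.1, 70.0]
ee_rot: [-0.054, 0.999, 0.0, -0.003]
contact_force: [-7.7, -0.4, 7.7]
gripper_width: 21.2
grasp_force: 60.0
```

```bash
python3 -c "
from h import *
avg(16);avg(16);print(read_state()['ee_rot'])
snap('top','t5.png');snap('scene','s5.png')
a=cv2.imread('pics/s5.png')[190:290,300:433];b=cv2.imread('pics/t5.png')[200:300,300:433]
c=lambda i:cv2.resize(i,(400,300),interpolation=cv2.INTER_CUBIC)
cv2.imwrite('pics/c5.png',cv2.hconcat([c(a),c(b)]))"
```

```text
[ 4.9404e+02 -1.4616e+02  7.0000e+01 -7.5700e+00 -5.8000e-01  7.0600e+00
 -8.0000e-02  1.4900e+00  2.0000e-02]
[ 4.9405e+02 -1.4616e+02  7.0000e+01 -7.3800e+00 -6.9000e-01  7.2700e+00
 -8.0000e-02  1.4800e+00  4.0000e-02]
[-5.41498195e-02  9.98528187e-01  2.73096694e-04 -3.03026963e-03]
```

View pics/c5.png

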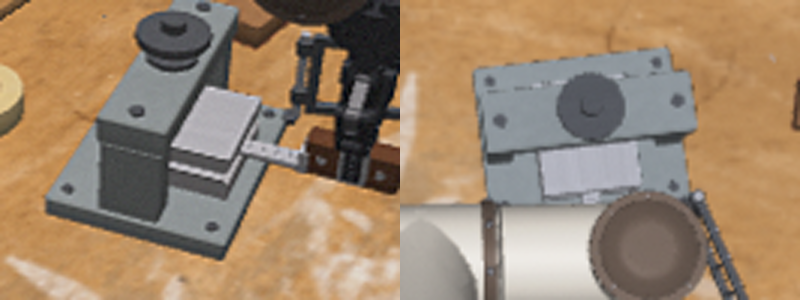

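The blade is in the gap, the push holds steady at about 7.5 N, the tool is level and the guard is open. Handing in.

```bash
python3 -c "
from bench import *
print(job_done())"
```

```text
the job is handed in; nothing more can be done
None
```

I swung the guard open to about 1.9 rad and slid the feeler about 62 mm in between the plates. It was still gripped, snug under a steady push of about 7.5 N, when I handed the job in; no verdict came back.

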